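# Find the full canister by weight and hold it on its side over the bowl for a leak check

### The job

One of the three look-alike canisters in the wooden carrier is full and the other two are empty: feel by lifting which is the heavy one, draw it straight up out of its well, and then turn it over onto its side for a leak check, held level over the middle of the steel bowl with its centre at least 20 cm above the bench. Finish while still holding it there, still and in the gripper alone; the two empty canisters must end standing in wells of the carrier, and the jar, the carton and the cup must be left alone.

Things in the scene. Friction and masses are not known exactly. Their poses are not given: they have to be found in the camera images.
- carrier: a pale plywood block fixed to the bench, 85 mm (its x) by 300 mm (its y) by 45 mm high, with three square wells in a row along its y axis at y = -96, 0 and +96 mm; each well is 59 mm square and 38 mm deep, its floor 7 mm above the bench. Origin: centre of the underside; z up
- canister_p_mid (a point): one of three identical closed aluminium canisters, a rigid cylinder 54 mm in diameter, 105 mm tall, upright in one of the carrier's wells (which one varies), about 67 mm showing; a 60 N grip is safe. One of the three is full (0.36 to 0.56 kg), two are empty (0.07 to 0.11 kg): to be felt. Point: its centre, 52.5 mm above its underside; z axis along it to the lid
- canister_q_mid (a point): one of three identical closed aluminium canisters, a rigid cylinder 54 mm in diameter, 105 mm tall, upright in one of the carrier's wells (which one varies), about 67 mm showing; a 60 N grip is safe. One of the three is full (0.36 to 0.56 kg), two are empty (0.07 to 0.11 kg): to be felt. Point: its centre, 52.5 mm above its underside; z axis along it to the lid
- canister_r_mid (a point): one of three identical closed aluminium canisters, a rigid cylinder 54 mm in diameter, 105 mm tall, upright in one of the carrier's wells (which one varies), about 67 mm showing; a 60 N grip is safe. One of the three is full (0.36 to 0.56 kg), two are empty (0.07 to 0.11 kg): to be felt. Point: its centre, 52.5 mm above its underside; z axis along it to the lid
- bowl: a round open stainless steel bowl standing loose on the bench, 210 mm across the rim, 55 mm high, 0.5 kg. Origin: centre of the underside; z up
- jar: a lidded amber glass jar 68 mm in diameter, 85 mm high, standing on the far part of the bench. Origin: centre of the underside; a bystander, to be left alone
- carton: a cardboard box 75 x 110 x 60 mm high, on the far part of the bench. Origin: centre of the underside; a bystander, to be left alone
- cup: a white plastic cup 72 mm across the rim, 75 mm high, on the far part of the bench. Origin: centre of the underside; a bystander, to be left alone
There are look-alikes about, which are no part of the job. What is shaped like the part that bears canister_q_mid but blue or turquoise is not meant.

How it is judged (in metres and radians):
On the way:
1. the full canister is drawn clear of its well, still roughly upright, while both empties stand in wells (each weighs under 2.4 N on the carrier) (((z of canister_p_mid in the frame of carrier above 0.105 m and angle between canister_p_mid's own z axis and vertical below 0.4 rad and contact force between the fingers and canister_p above 1 N and z of each of canister_q_mid, canister_r_mid in the frame of carrier below 0.0675 m and angle between each of canister_q_mid, canister_r_mid's own z axis and vertical below 0.15 rad and y of canister_q_mid in the frame of carrier between -0.11 and 0.11 m and x of canister_q_mid in the frame of carrier between -0.008 and 0.008 m and contact force between each of canister_q, canister_r and carrier below 2.4 N and y of canister_r_mid in the frame of carrier between -0.11 and 0.11 m and x of canister_r_mid in the frame of carrier between -0.008 and 0.008 m) or (z of canister_q_mid in the frame of carrier above 0.105 m and angle between canister_q_mid's own z axis and vertical below 0.4 rad and contact force between the fingers and canister_q above 1 N and z of each of canister_p_mid, canister_r_mid in the frame of carrier below 0.0675 m and angle between each of canister_p_mid, canister_r_mid's own z axis and vertical below 0.15 rad and y of canister_p_mid in the frame of carrier between -0.11 and 0.11 m and x of canister_p_mid in the frame of carrier between -0.008 and 0.008 m and contact force between each of canister_p, canister_r and carrier below 2.4 N and y of canister_r_mid in the frame of carrier between -0.11 and 0.11 m and x of canister_r_mid in the frame of carrier between -0.008 and 0.008 m) or (z of canister_r_mid in the frame of carrier above 0.105 m and angle between canister_r_mid's own z axis and vertical below 0.4 rad and contact force between the fingers and canister_r above 1 N and z of each of canister_p_mid, canister_q_mid in the frame of carrier below 0.0675 m and angle between each of canister_p_mid, canister_q_mid's own z axis and vertical below 0.15 rad and y of canister_p_mid in the frame of carrier between -0.11 and 0.11 m and x of canister_p_mid in the frame of carrier between -0.008 and 0.008 m and contact force between each of canister_p, canister_q and carrier below 2.4 N and y of canister_q_mid in the frame of carrier between -0.11 and 0.11 m and x of canister_q_mid in the frame of carrier between -0.008 and 0.008 m))), for 0.1 s.
At the end, for the whole second after the job is handed in: full canister still in the fingers, centre 195 mm or more above the bench and within 60 mm of the bowl's centre sideways, axis within 20 degrees of level, clear of the bowl; the other two upright in wells (under 8 mm off the floor), each weighing under 2.4 N on the carrier (so both are empties) (((height (world z) of canister_p_mid above 0.195 m and angle between canister_p_mid's own z axis and vertical between 1.22 and 1.92 rad and horizontal distance between canister_p_mid and bowl below 0.06 m and contact force between the fingers and canister_p above 1 N and linear speed of canister_p below 0.03 m/s and angular speed of canister_p below 0.2 rad/s and contact force between canister_p and bowl below 0.1 N and z of each of canister_q_mid, canister_r_mid in the frame of carrier below 0.0675 m and angle between each of canister_q_mid, canister_r_mid's own z axis and vertical below 0.15 rad and y of canister_q_mid in the frame of carrier between -0.11 and 0.11 m and x of canister_q_mid in the frame of carrier between -0.008 and 0.008 m and contact force between each of canister_q, canister_r and carrier below 2.4 N and y of canister_r_mid in the frame of carrier between -0.11 and 0.11 m and x of canister_r_mid in the frame of carrier between -0.008 and 0.008 m) or (height (world z) of canister_q_mid above 0.195 m and angle between canister_q_mid's own z axis and vertical between 1.22 and 1.92 rad and horizontal distance between canister_q_mid and bowl below 0.06 m and contact force between the fingers and canister_q above 1 N and linear speed of canister_q below 0.03 m/s and angular speed of canister_q below 0.2 rad/s and contact force between canister_q and bowl below 0.1 N and z of each of canister_p_mid, canister_r_mid in the frame of carrier below 0.0675 m and angle between each of canister_p_mid, canister_r_mid's own z axis and vertical below 0.15 rad and y of canister_p_mid in the frame of carrier between -0.11 and 0.11 m and x of canister_p_mid in the frame of carrier between -0.008 and 0.008 m and contact force between each of canister_p, canister_r and carrier below 2.4 N and y of canister_r_mid in the frame of carrier between -0.11 and 0.11 m and x of canister_r_mid in the frame of carrier between -0.008 and 0.008 m) or (height (world z) of canister_r_mid above 0.195 m and angle between canister_r_mid's own z axis and vertical between 1.22 and 1.92 rad and horizontal distance between canister_r_mid and bowl below 0.06 m and contact force between the fingers and canister_r above 1 N and linear speed of canister_r below 0.03 m/s and angular speed of canister_r below 0.2 rad/s and contact force between canister_r and bowl below 0.1 N and z of each of canister_p_mid, canister_q_mid in the frame of carrier below 0.0675 m and angle between each of canister_p_mid, canister_q_mid's own z axis and vertical below 0.15 rad and y of canister_p_mid in the frame of carrier between -0.11 and 0.11 m and x of canister_p_mid in the frame of carrier between -0.008 and 0.008 m and contact force between each of canister_p, canister_q and carrier below 2.4 N and y of canister_q_mid in the frame of carrier between -0.11 and 0.11 m and x of canister_q_mid in the frame of carrier between -0.008 and 0.008 m))); the arm keeps its last pose, push and grip.
It fails at once if the jar is shoved (more than 30 mm) or knocked over (distance of jar from where it was at the start of the episode above 0.03 m or angle between jar's own z axis and vertical above 0.5 rad).
It fails at once if the carton is shoved (more than 30 mm) or knocked over (distance of carton from where it was at the start of the episode above 0.03 m or angle between carton's own z axis and vertical above 0.5 rad).
It fails at once if the cup is shoved (more than 30 mm) or knocked over (distance of cup from where it was at the start of the episode above 0.03 m or angle between cup's own z axis and vertical above 0.5 rad).
It also fails if it takes over 61 s, if anything falls off the work surface, if the arm or the gripper's body presses on something with over 40 N, if the wrist force passes 120 N, or if a joint passes its speed limit or range.

### The arm

A 6-joint arm with a two-finger parallel gripper is mounted at the origin on the work surface. World frame = base frame: x ahead of the robot, y to its left, z up, the work surface at z = 0. Lengths are in m, angles in degrees, forces in N, time in s.
With the tool pointing down it reaches from about 0.4 to 0.825 m from the base axis. Payload 7 kg.
Tool frame: the origin (TCP) lies midway between the tips of the shut fingers; the grasp point (between the pads) lies 19 mm behind it; z points along the fingers, y is the direction in which the jaws open and shut (so a half turn about z gives the same grasp; the last joint's range is limited). The gripper opens to 88 mm and grips with 3 to 60 N. Pads are 19 mm wide; open, the fingers measure 130 mm over their backs; the gripper's body (78 mm by 193 mm) begins 47 mm behind the grasp point.
Start: joints at [90.304, 20.546, 0.682, 0, -70.136, -16.507], TCP at [0.188, 0.648, 0.227] pointing down, gripper open.
Joint ranges: [-176.03, 176.03], [-82.01, 121.73], [-58.28, 71.71], [-173.87, 95.51], [-174.79, -0.11], [-173.66, 173.66]. Speed limits (degrees/s): [136.94, 136.94, 172.46, 180, 180, 180].

### API

Orientations are given as [roll, pitch, yaw] about the fixed x, y, z axes, in that order (R = Rz(yaw) Ry(pitch) Rx(roll)).
In Python, from plant import r gives the robot as it stands. The module is installed in compiled form; this text tells all that it offers.
- The arm moves only by the tool send_rows, never from a script. Its argument "motion" is a list of rows, each an object with "travel": the shift along the tool's x, y, z in m, a list of three; "spin": the turn about the tool's z in degrees. In form: [{"travel": [tx, ty, tz], "spin": spin}, ...]. A call has 1 to 5 rows; each row shifts and turns the pose as measured when the row begins, along the tool's axes as they then stand; what a row does not reach is not made up. A row lasts 1/12 s, in which the tool goes at most 41.7 mm and 7.16 degrees, less where a joint would pass 70% of its speed; a pose out of reach is approached as far as the arm can. A call is refused whole if a number of a shift passes 0.0417 or a number of a turn 7.16, either way. A call with a gripper value outside its range is refused whole. "gripper" is the gripper command: -1 is shut, 1 is fully open, values between are in proportion, set as the call begins (left out, the last holds). The fingers move at their own pace and stop on an object; "squeeze" is the grip in N (left out, the last holds). Time passes only in rows, so rows that do not move let the fingers close. It gives the time, the measured TCP pose, the force and the opening at its end, in the units of the state.
- r.get_state(): the state, without advancing time (a new reading comes with each control period).
- r.capture(name): name is "side" or "top"; returns (picture, depth): 480x640x3 uint8, blue, green, red; 480x640 float32, m along the optical axis (not along the pixel's ray), 0 where there is no reading.
- r.get_calibration(name): a dict with "fov_y" (degrees; the focal length in pixels is half the picture's height over the tangent of half this angle, whatever the lens; pixels are square), "cx", "cy" (the principal point, pixels), "origin" and "orientation" of the camera in the world. Camera axes: x right, y down, z forward; pixel columns grow to the right and rows downward; lengths in m; the calibration is good to about 2 mm. A picture is of the moment at which its call begins. get_calibration takes no time and is no camera call.
- r.close_job(): hands the job in, once; it reports no verdict.
Trained networks look in the newest picture that a camera, given by its name, has taken for a name from the list of things; names that differ only in an ending like _2 or _b are one class to them, and where a whole thing is asked for, a point or a joint stands for the part that bears it (a point fixed in the world has none). Each returns a list of dicts, best first, with "conf" (0 to 1); they miss things now and then, are a little off and sometimes report something else, mostly with a low value. They report only what shows in the picture. A call takes as long as a camera call. They do not tell look-alikes from the thing itself.
- r.boxes_of(camera, target): "at" ([x, y, z] in m, in the coordinates of the camera as it stood for that picture, good to about 4 mm: the middle of the surface that is visible of it).
- r.pinpoint(camera, target): "at" ([x, y, z] in m, in the coordinates of the camera as it stood for that picture, good to about 4 mm: a listed point, or the origin of a listed thing).
The state is a dict: "time_s": time; "joints": joint angles; "qd": joint speeds; "joint_torque": joint torques, N m; "tcp_pos": TCP position; "eef_rot": TCP orientation; "contact_force": force on the tool from outside, world axes, zero at the start; "moment": the same for the moment, N m; "gripper_width": finger opening in m.
Only numpy, scipy, OpenCV 4.12 (cv2) and the standard library are available. Lean on these libraries where they do the work, as an engineer would, in place of code of your own. Each camera call takes 0.05 s, during which the arm holds its last target. There are 200 camera calls.

## Working session

There is one attempt and no reset: what is moved stays moved. The work goes in short steps, Python scripts to look and compute and a tool call to move; the robot and the scene stay as the last step left them, time stands still between calls to the robot, and variables do not carry over. Pictures are saved under pics/ and viewed, about 8 in all and at most 12, crops included, and the job is handed in when it is done.

Besides the shell and the picture viewer there is one more tool, called after "Emit:" as name(argument=value, ...) on one line, values as JSON. send_rows: Moves the arm, as the interface text tells. Its arguments: {"type":"object","properties":{"motion":{"type":"array"},"gripper":{"type":"number"},"squeeze":{"type":"number"}},"required":["motion"]}

```bash
mkdir -p pics
cat > h.py <<'E'
import numpy as np,cv2
from scipy.spatial.transform import Rotation as R
from plant import r
np.set_printoptions(precision=4,suppress=True)
def cal(n):
    c=r.get_calibration(n); f=240/np.tan(np.radians(c['fov_y'])/2)
    return c,f,R.from_euler('xyz',c['orientation'],degrees=True).as_matrix(),np.array(c['origin'])
def w(n,p):
    c,f,M,o=cal(n); return M@np.array(p)+o
def cloud(n,d):
    c,f,M,o=cal(n); v,u=np.mgrid[:480,:640]
    P=np.stack([(u-c['cx'])/f*d,(v-c['cy'])/f*d,d],-1)
    return P@M.T+o
def st():
    s=r.get_state(); return s
E
python3 - <<'E'
from h import *
print(r.get_state())
im=[]
for n in ['side','top']:
    p,d=r.capture(n); im.append(p); np.save(n+'.npy',d); cv2.imwrite(f'pics/{n}0.png',p)
    print(n,r.get_calibration(n))
    for t in ['carrier','canister_p_mid','bowl','jar','carton','cup']:
        for q in r.pinpoint(n,t): print(n,t,round(q['conf'],2),w(n,q['at']))
E
```

```text
{'time_s': 0.0, 'joints': array([ 90.3041,  20.5928,   0.6336,  -0.0206, -70.1365, -16.507 ]), 'qd': array([ 0.0976, -0.0288, -0.0488,  0.0557, -0.0229,  0.0973]), 'joint_torque': array([  0.0003, -58.2725,  29.3055,   6.9974,   0.0069,  -0.0002]), 'tcp_pos': array([0.1882, 0.6477, 0.2256]), 'eef_rot': array([179.9028,  -0.0086, -16.2099]), 'contact_force': array([-0.4033, -0.0853, -0.4014]), 'moment': array([-0.0334,  0.0336,  0.0056]), 'gripper_width': 0.08776436260610629}
side {'fov_y': 54.69332067623914, 'cx': 315.6228298588366, 'cy': 240.40099327414646, 'origin': array([0.186 , 0.5005, 0.6937]), 'orientation': array([-133.8984,    0.0703, -146.8818])}
side carrier 0.79 [ 0.4699 -0.1501  0.0029]
side canister_p_mid 0.59 [ 0.4577 -0.0515  0.0555]
side canister_p_mid 0.31 [ 0.4646 -0.1502  0.0006]
side bowl 0.75 [0.5201 0.1816 0.0018]
side jar 0.85 [ 0.7536  0.0174 -0.0032]
side carton 0.8 [ 0.7491  0.2157 -0.0013]
side cup 0.8 [ 0.7394 -0.233   0.0002]
side cup 0.71 [ 0.4591 -0.0497  0.0617]
side cup 0.52 [ 0.7523  0.0178 -0.0046]
top {'fov_y': 54.221491248289404, 'cx': 325.4137336059573, 'cy': 239.19245233614333, 'origin': array([0.3278, 0.0069, 1.0539]), 'orientation': array([-168.3158,    0.3113,  -99.7546])}
top carrier 0.88 [ 0.4603 -0.148   0.0016]
top canister_p_mid 0.9 [ 0.4567 -0.0522  0.0608]
top bowl 0.72 [ 0.5271  0.1793 -0.0015]
top jar 0.62 [0.7507 0.0215 0.0004]
top carton 0.7 [0.7476 0.2098 0.0019]
top cup 0.68 [ 0.737  -0.229   0.0011]
```

View pics/top0.png

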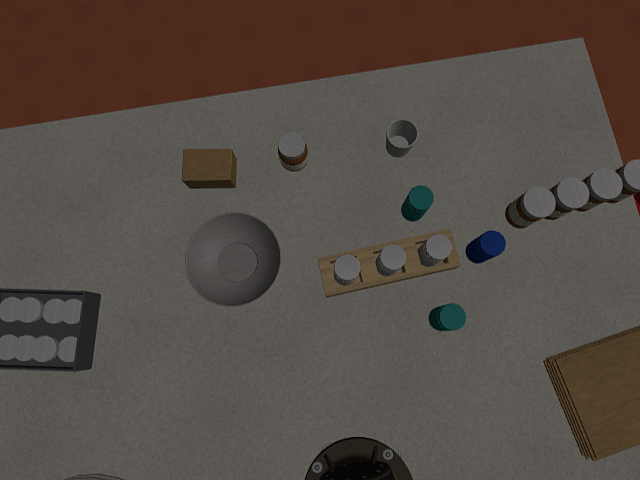

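View pics/side0.png

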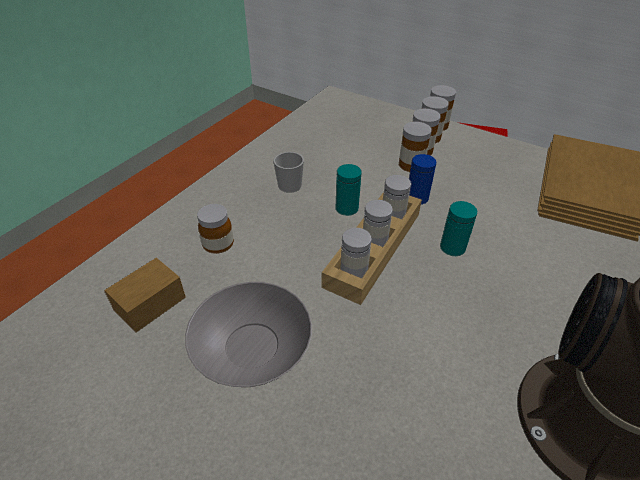

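Top: carrier at about (390,262) holding three grey canisters at (347,268), (392,258), (437,248). The bowl is at (233,258). The teal and blue look-alikes are at (418,203), (450,317) and (487,247), and the jar, carton and cup are at the far edge. Next I'll get the lid centres from depth.

Run:
```python
from h import *
for n in ['top','side']:
    d=np.load(n+'.npy'); P=cloud(n,d); ok=d>0
    m=(ok&(P[...,2]>.095)&(P[...,2]<.125)&(P[...,0]>.3)&(P[...,0]<.62)&(P[...,1]<.05)&(P[...,1]>-.35)).astype(np.uint8)
    k,l,s,c=cv2.connectedComponentsWithStats(m)
    for i in range(1,k):
        if s[i,4]>40:
            q=P[l==i]; (a,rad)=cv2.minEnclosingCircle(q[:,:2].astype(np.float32)); print(n,c[i],s[i,4],np.median(q,0),'circ',np.array(a),rad)
    m=ok&(P[...,2]>.035)&(P[...,2]<.05)&(abs(P[...,0]-.465)<.09)&(abs(P[...,1]+.148)<.17)
    if n=='top':
        q=P[m]; print('carrier top',cv2.minAreaRect(q[:,:2].astype(np.float32)))
    m=ok&(P[...,2]>.045)&(P[...,2]<.065)&(abs(P[...,0]-.525)<.13)&(abs(P[...,1]-.18)<.13)
    q=P[m]; print('bowl rim',cv2.minEnclosingCircle(q[:,:2].astype(np.float32)),q[:,2].max())
```

```text
top [420.4806 197.936 ] 516 [ 0.5752 -0.2332  0.1051] circ [ 0.5765 -0.2341] 0.027087945491075516
top [484.2984 244.555 ] 191 [ 0.4552 -0.3419  0.1048] circ [ 0.4561 -0.3493] 0.024871161207556725
top [437.5774 247.1096] 575 [ 0.4652 -0.244   0.1119] circ [ 0.466  -0.2457] 0.027437100186944008
top [392.232  257.1687] 569 [ 0.4606 -0.1487  0.1119] circ [ 0.4616 -0.1498] 0.027170810848474503
top [346.7079 267.3996] 558 [ 0.4557 -0.0537  0.1123] circ [ 0.4567 -0.0541] 0.027019577100872993
top [451.732  316.5184] 571 [ 0.3236 -0.2428  0.1051] circ [ 0.3235 -0.2441] 0.027065442875027657
carrier top ((0.4847789704799652, -0.14925819635391235), (0.13215212523937225, 0.3007863461971283), 3.0519790649414062)
bowl rim ((0.5251079201698303, 0.18152770400047302), 0.10495628416538239) 0.06101504045097639
side [421.2229 165.6084] 166 [ 0.4559 -0.3384  0.1045] circ [ 0.4587 -0.3479] 0.025080867111682892
side [348.6264 172.6703] 364 [ 0.5767 -0.2266  0.1053] circ [ 0.5794 -0.2316] 0.02843814715743065
side [397.066  185.4948] 485 [ 0.4665 -0.2349  0.1118] circ [ 0.4687 -0.2439] 0.028294580057263374
side [377.9564 211.2455] 550 [ 0.4608 -0.1402  0.112 ] circ [ 0.4648 -0.1478] 0.028127582743763924
side [462.4906 211.2109] 479 [ 0.3252 -0.2365  0.1054] circ [ 0.3249 -0.2425] 0.02859419211745262
side [355.9552 240.6043] 647 [ 0.4563 -0.0452  0.1121] circ [ 0.4592 -0.0527] 0.028344476595520973
bowl rim ((0.5271692276000977, 0.18193216621875763), 0.10529842227697372) 0.058421895339032526
```

```bash
cat >> h.py <<'E'
def plan(tgt,yaw,vmax=.040,smax=7.1,nmax=15):
    s=st(); p=s['tcp_pos'].copy(); e=s['eef_rot'].copy(); M=R.from_euler('xyz',e,degrees=True)
    print('t',s['time_s'],'p',p,'e',e,'F',s['contact_force'],'w',s['gripper_width'],'j',s['joints'])
    tgt=np.array(tgt)
    tx=M.as_matrix()[:,0]; d=(yaw-np.degrees(np.arctan2(tx[1],tx[0]))+180)%360-180; sp=-d
    for i in range(nmax):
        L=tgt-p; n=np.linalg.norm(L)
        if n<5e-4 and abs(sp)<.2: break
        step=L*min(1,vmax/max(n,1e-9)); a=np.clip(sp,-smax,smax)
        print([float(x) for x in np.round(M.inv().apply(step),4)],round(float(a),1))
        p=p+step; sp-=a; M=M*R.from_euler('z',a,degrees=True)
E
python3 -c "
from h import *
plan([.457,-.054,.2],-87.2,nmax=20)"
```

```text
t 0.7 p [0.1884 0.6482 0.2266] e [-179.998     0.0003  -16.2061] F [-0.047  -0.513  -0.1357] w 0.08755844458472753 j [ 90.3019  20.5453   0.6829   0.0003 -70.1357 -16.5082]
[0.0241, 0.0319, 0.0014] 7.1
[0.0279, 0.0286, 0.0014] 7.1
[0.0312, 0.025, 0.0014] 7.1
[0.0341, 0.0209, 0.0014] 7.1
[0.0364, 0.0166, 0.0014] 7.1
[0.0382, 0.0119, 0.0014] 7.1
[0.0393, 0.0071, 0.0014] 7.1
[0.0399, 0.0022, 0.0014] 7.1
[0.0399, -0.0027, 0.0014] 7.1
[0.0392, -0.0077, 0.0014] 7.1
[0.038, -0.0124, 0.0014] 0.0
[0.038, -0.0124, 0.0014] 0.0
[0.038, -0.0124, 0.0014] 0.0
[0.038, -0.0124, 0.0014] 0.0
[0.038, -0.0124, 0.0014] 0.0
[0.038, -0.0124, 0.0014] 0.0
[0.038, -0.0124, 0.0014] 0.0
[0.038, -0.0124, 0.0014] 0.0
[0.0306, -0.01, 0.0011] 0.0
```

Emit:
send_rows(motion=[{"travel":[0.024,0.032,0.001],"spin":7.1},{"travel":[0.028,0.029,0.001],"spin":7.1},{"travel":[0.031,0.025,0.001],"spin":7.1},{"travel":[0.034,0.021,0.001],"spin":7.1},{"travel":[0.036,0.017,0.001],"spin":7.1}], gripper=1)

```text
time_s: 1.12
tcp_pos: [0.2578, 0.4604, 0.2178]
eef_rot: [180.0, -0.1, -52.0]
contact_force: [0.6, 0.1, 0.2]
gripper_width: 0.0877
```

Emit:
send_rows(motion=[{"travel":[0.038,0.012,0.001],"spin":7.1},{"travel":[0.039,0.007,0.001],"spin":7.1},{"travel":[0.04,0.002,0.001],"spin":7.1},{"travel":[0.04,-0.003,0.001],"spin":7.1},{"travel":[0.039,-0.008,0.001],"spin":7.1}])

```text
time_s: 1.53
tcp_pos: [0.3295, 0.265, 0.2138]
eef_rot: [-179.9, 0.1, -87.8]
contact_force: [0.8, 0.6, 0.0]
gripper_width: 0.0877
```

```bash
python3 -c "
from h import *
plan([.457,-.054,.2],-87.2,nmax=20)"
```

```text
t 1.5333 p [0.3295 0.265  0.2138] e [-179.8654    0.0518  -87.7691] F [0.8448 0.5734 0.0361] w 0.0876894172727084 j [ 65.8751  -3.7036 -30.3112   0.1093 -63.2863 -63.6933]
[0.0377, -0.0134, 0.0016] -0.6
[0.0378, -0.013, 0.0016] 0.0
[0.0378, -0.013, 0.0016] 0.0
[0.0378, -0.013, 0.0016] 0.0
[0.0378, -0.013, 0.0016] 0.0
[0.0378, -0.013, 0.0016] 0.0
[0.0378, -0.013, 0.0016] 0.0
[0.0378, -0.013, 0.0016] 0.0
[0.0225, -0.0077, 0.001] 0.0
```

Emit:
send_rows(motion=[{"travel":[0.038,-0.013,0.001],"spin":-0.6},{"travel":[0.038,-0.013,0.002],"spin":0},{"travel":[0.038,-0.013,0.002],"spin":0},{"travel":[0.038,-0.013,0.001],"spin":0},{"travel":[0.038,-0.013,0.001],"spin":0}])

```text
time_s: 1.95
tcp_pos: [0.4027, 0.07, 0.2091]
eef_rot: [-179.5, 0.4, -87.5]
contact_force: [1.5, 0.9, -0.5]
gripper_width: 0.0876
```

Emit:
send_rows(motion=[{"travel":[0.038,-0.013,0.002],"spin":0},{"travel":[0.038,-0.013,0.002],"spin":0},{"travel":[0.038,-0.013,0.002],"spin":0},{"travel":[0.022,-0.008,0.001],"spin":0},{"travel":[0,0,0],"spin":0}])

```text
time_s: 2.37
tcp_pos: [0.458, -0.0751, 0.2035]
eef_rot: [-179.1, 0.5, -87.7]
contact_force: [0.2, 0.5, 0.4]
gripper_width: 0.0875
```

```bash
python3 -c "
from h import *
plan([.457,-.054,.061],-87.2,nmax=20)"
```

```text
t 2.3667 p [ 0.458  -0.0751  0.2035] e [-179.1321    0.4787  -87.6833] F [0.1956 0.4916 0.4099] w 0.08746372713177632 j [ 14.844    0.8075 -27.225   -0.3189 -61.0168 -12.3788]
[-0.0055, 0.0006, 0.0396] -0.5
[-0.0055, 0.0006, 0.0396] 0.0
[-0.0055, 0.0006, 0.0396] 0.0
[-0.0033, 0.0004, 0.0239] 0.0
```

Emit:
send_rows(motion=[{"travel":[-0.021,0.001,0.02],"spin":-0.5},{"travel":[0,0,0.03],"spin":0},{"travel":[0,0,0.02],"spin":0},{"travel":[0,0,0],"spin":0}])

```text
time_s: 2.7
tcp_pos: [0.4593, -0.0555, 0.1337]
eef_rot: [-178.8, 0.5, -87.6]
contact_force: [-0.9, -0.4, 0.2]
gripper_width: 0.0876
```

```bash
python3 -c "
from h import *
plan([.457,-.054,.061],-87.2,nmax=20)"
```

```text
t 2.7 p [ 0.4593 -0.0555  0.1337] e [-178.7811    0.5194  -87.6138] F [-0.9441 -0.4373  0.2001] w 0.08761565997801503 j [ 17.4407   4.6434 -33.4773  -0.2394 -50.5676 -14.9101]
[-0.0005, 0.0021, 0.0399] -0.4
[-0.0004, 0.0017, 0.0327] 0.0
```

Emit:
send_rows(motion=[{"travel":[0,0.002,0.035],"spin":-0.4},{"travel":[0,0.001,0.025],"spin":0},{"travel":[0,0,0.012],"spin":0},{"travel":[0,0,0],"spin":0}])

```text
time_s: 3.03
tcp_pos: [0.4606, -0.0535, 0.0634]
eef_rot: [-178.5, 0.5, -87.1]
contact_force: [-0.7, 0.5, 0.9]
gripper_width: 0.0878
```

Emit:
send_rows(motion=[{"travel":[0,0,0],"spin":0},{"travel":[0,0,0],"spin":0},{"travel":[0,0,0],"spin":0},{"travel":[0,0,0],"spin":0}], gripper=-1, squeeze=25)

```text
time_s: 3.37
tcp_pos: [0.4633, -0.0525, 0.0679]
eef_rot: [-178.2, 0.5, -86.9]
contact_force: [0.5, 0.3, -0.1]
gripper_width: 0.0668
```

```bash
python3 -c "
from h import *
plan([.457,-.054,.061],-87.2,nmax=20)"
```

```text
t 3.3667 p [ 0.4633 -0.0525  0.0679] e [-178.1837    0.5285  -86.9414] F [ 0.5407  0.2569 -0.14  ] w 0.06678695422502276 j [ 17.7844   9.9302 -38.2482  -0.0768 -39.9307 -14.6761]
[0.0013, 0.0066, 0.0067] 0.3
```

Emit:
send_rows(motion=[{"travel":[0,0.004,0.004],"spin":0},{"travel":[0,0.002,0.003],"spin":0},{"travel":[0,0.001,0.001],"spin":0},{"travel":[0,0.001,0.001],"spin":0},{"travel":[0,0.001,0.001],"spin":0}])

```text
time_s: 3.78
tcp_pos: [0.4587, -0.0522, 0.0635]
eef_rot: [-177.5, 0.6, -86.8]
contact_force: [-1.6, 0.9, 7.9]
gripper_width: 0.0543
```

```bash
python3 -c "
from h import *
plan([.457,-.054,.061],-87.2,nmax=20);print(r.get_state()['moment'])"
```

```text
t 3.7833 p [ 0.4587 -0.0522  0.0635] e [-177.5159    0.553   -86.7859] F [-1.5837  0.8757  7.9375] w 0.05432450510164662 j [ 18.1468   9.5536 -39.7138   0.1716 -38.19   -15.0772]
[0.0017, 0.0019, 0.0024] 0.4
[0.1349 0.5068 0.0139]
```

Emit:
send_rows(motion=[{"travel":[0,0,-0.01],"spin":0},{"travel":[0,0,-0.01],"spin":0},{"travel":[0,0,0],"spin":0}])

```text
time_s: 4.03
tcp_pos: [0.4568, -0.0526, 0.084]
eef_rot: [-177.5, 0.6, -86.8]
contact_force: [0.2, 0.0, -0.9]
gripper_width: 0.0536
```

Run:
```python
from h import *
for i in range(4):
    r.capture('side') if i==0 else r.capture('top')
    s=st(); print(s['time_s'],s['tcp_pos'],s['eef_rot'],s['contact_force'],s['joint_torque'],s['joints'],s['gripper_width'])
```

```text
4.0833 [ 0.4564 -0.0527  0.0832] [-177.5356    0.5676  -86.8153] [-0.4849 -0.8182 -0.5406] [  0.0075 -33.5436  22.5769   5.4266  -0.0453   0.0051] [ 18.1685   7.5758 -38.6138   0.1351 -41.2832 -15.0956] 0.054240363792194775
4.1333 [ 0.4562 -0.0527  0.0827] [-177.5788    0.5634  -86.8213] [ 1.4738  0.0115 -0.5863] [ -0.0356 -33.228   21.3805   5.0647  -0.3899   0.0005] [ 18.1679   7.6269 -38.6396   0.1248 -41.2491 -15.0931] 0.053707505330851175
4.1833 [ 0.4563 -0.0528  0.0825] [-177.5953    0.5536  -86.8165] [ 0.9418  0.541  -0.0514] [ -0.1045 -33.1921  21.2097   5.004   -0.263    0.0007] [ 18.1653   7.662  -38.6376   0.1323 -41.2345 -15.091 ] 0.05381785303823904
4.2333 [ 0.4563 -0.0528  0.0823] [-177.6188    0.5449  -86.8135] [ 0.86    0.4097 -0.3718] [ -0.135  -33.0344  21.0066   4.9697  -0.2654   0.003 ] [ 18.1653   7.6853 -38.6332   0.1355 -41.2405 -15.0901] 0.05405249306808471
```

Canister 1 weighs about 0.5 N, so it is empty. I'll put it back and move to the next one.

Emit:
send_rows(motion=[{"travel":[0,0,0.01],"spin":0},{"travel":[0,0,0.007],"spin":0},{"travel":[0,0,0.001],"spin":0}])

```text
time_s: 4.48
tcp_pos: [0.4574, -0.0526, 0.0634]
eef_rot: [-177.6, 0.5, -86.8]
contact_force: [-3.6, 1.0, 20.0]
gripper_width: 0.0544
```

Emit:
send_rows(motion=[{"travel":[0,0,0],"spin":0},{"travel":[0,0,0],"spin":0},{"travel":[0,0,0],"spin":0},{"travel":[0,0,0],"spin":0}], gripper=1)

```text
time_s: 4.82
tcp_pos: [0.4566, -0.0529, 0.0618]
eef_rot: [-177.8, 0.5, -86.8]
contact_force: [0.5, -0.1, 0.5]
gripper_width: 0.0756
```

```bash
python3 -c "
from h import *
plan([.457,-.054,.15],-87.2,nmax=20)
plan([.462,-.149,.15],-87.2,nmax=20)"
```

```text
t 4.8167 p [ 0.4566 -0.0529  0.0618] e [-177.7912    0.4599  -86.7774] F [ 0.4877 -0.1329  0.5434] w 0.07555861867753712 j [ 18.1624   9.6762 -39.8614   0.2025 -38.2099 -15.1053]
[0.0002, -0.0017, -0.04] 0.4
[0.0002, -0.0017, -0.04] 0.0
[0.0, -0.0003, -0.0082] 0.0
t 4.8167 p [ 0.4566 -0.0529  0.0618] e [-177.7912    0.4599  -86.7774] F [ 0.4877 -0.1329  0.5434] w 0.07555861867753712 j [ 18.1624   9.6762 -39.8614   0.2025 -38.2099 -15.1053]
[0.0293, -0.001, -0.0272] 0.4
[0.0293, -0.0013, -0.0272] 0.0
[0.0293, -0.0013, -0.0272] 0.0
[0.0077, -0.0003, -0.0072] 0.0
```

Emit:
send_rows(motion=[{"travel":[0,0,-0.03],"spin":0.4},{"travel":[0,0,-0.03],"spin":0},{"travel":[0.01,0,-0.02],"spin":0},{"travel":[0.03,-0.001,0],"spin":0},{"travel":[0.03,-0.001,0],"spin":0}])

```text
time_s: 5.23
tcp_pos: [0.4577, -0.1228, 0.144]
eef_rot: [-178.0, 0.4, -86.9]
contact_force: [1.0, 0.3, -0.5]
gripper_width: 0.0873
```

Emit:
send_rows(motion=[{"travel":[0.015,-0.001,0],"spin":0},{"travel":[0,0,0],"spin":0}])

```text
time_s: 5.4
tcp_pos: [0.4601, -0.1413, 0.1449]
eef_rot: [-177.9, 0.4, -86.9]
contact_force: [-0.1, 0.1, 0.9]
gripper_width: 0.0874
```

```bash
python3 -c "
from h import *
plan([.4605,-.1485,.062],-87.2,nmax=20)"
```

```text
t 5.4 p [ 0.4601 -0.1413  0.1449] e [-177.9075    0.3603  -86.9459] F [-0.0771  0.0937  0.9408] w 0.08737304644521296 j [  6.2036   5.2513 -31.0252  -0.312  -51.6148  -2.9668]
[0.0037, 0.0014, 0.0398] 0.3
[0.0037, 0.0014, 0.0398] 0.0
[0.0003, 0.0001, 0.0032] 0.0
```

Emit:
send_rows(motion=[{"travel":[0.006,0,0.02],"spin":0.2},{"travel":[0.001,0,0.03],"spin":0},{"travel":[0,0.001,0.02],"spin":0},{"travel":[0,0.001,0.012],"spin":0},{"travel":[0,0,0.003],"spin":0}])

```text
time_s: 5.82
tcp_pos: [0.4627, -0.1486, 0.0587]
eef_rot: [-177.6, 0.4, -87.4]
contact_force: [-0.4, 0.7, 0.1]
gripper_width: 0.0881
```

```bash
python3 -c "
from h import *
plan([.4605,-.1485,.062],-87.2,nmax=20)"
```

```text
t 5.8167 p [ 0.4627 -0.1486  0.0587] e [-177.5984    0.3775  -87.4059] F [-0.3601  0.6875  0.058 ] w 0.08807071436714285 j [  5.2186  12.2557 -36.6464  -0.427  -38.6823  -2.3047]
[-0.0002, 0.0021, -0.0034] -0.2
```

Emit:
send_rows(motion=[{"travel":[0,0.002,-0.002],"spin":0},{"travel":[0,0,0],"spin":0},{"travel":[0,0.001,0.001],"spin":0},{"travel":[0,0.001,0.001],"spin":0},{"travel":[0,0.001,0.001],"spin":0}], gripper=-1)

```text
time_s: 6.23
tcp_pos: [0.4586, -0.1478, 0.0592]
eef_rot: [-177.5, 0.4, -87.3]
contact_force: [1.7, -0.5, 1.3]
gripper_width: 0.0596
```

Emit:
send_rows(motion=[{"travel":[0,0.001,0.001],"spin":0},{"travel":[0,0.001,0.001],"spin":0},{"travel":[0,0,0.001],"spin":0},{"travel":[0,0,0.0],"spin":0}])

```text
time_s: 6.57
tcp_pos: [0.4603, -0.1477, 0.0592]
eef_rot: [-177.0, 0.3, -87.2]
contact_force: [0.4, -0.9, -2.6]
gripper_width: 0.0537
```

Emit:
send_rows(motion=[{"travel":[0,0,-0.01],"spin":0},{"travel":[0,0,-0.01],"spin":0},{"travel":[0,0,0],"spin":0}])

```text
time_s: 6.82
tcp_pos: [0.4594, -0.1476, 0.0793]
eef_rot: [-177.0, 0.3, -87.2]
contact_force: [0.8, 0.2, -1.1]
gripper_width: 0.054
```

Run:
```python
from h import *
for i in range(4):
    r.capture('top')
    s=st(); print(s['time_s'],s['tcp_pos'],s['eef_rot'],s['contact_force'],s['joints'],s['gripper_width'])
```

```text
6.8667 [ 0.4591 -0.1476  0.0786] [-177.0309    0.3616  -87.2654] [1.1637 0.2919 0.8092] [  5.4268   9.8824 -36.3058  -0.3385 -40.8294  -2.4512] 0.053704798964600745
6.9167 [ 0.4591 -0.1476  0.0783] [-177.0333    0.3564  -87.257 ] [1.727  0.3025 0.7078] [  5.4279   9.9154 -36.3258  -0.3316 -40.7791  -2.4486] 0.05370794421327582
6.9667 [ 0.4591 -0.1476  0.0781] [-177.0419    0.3542  -87.2569] [1.7181 0.1178 0.4397] [  5.4273   9.94   -36.3328  -0.3291 -40.7563  -2.4496] 0.053411132177256
7.0167 [ 0.4591 -0.1476  0.0779] [-177.0537    0.3517  -87.2576] [0.812  0.1639 0.3981] [  5.4253   9.9564 -36.3323  -0.3263 -40.7522  -2.4502] 0.05361895902782829
```

Canister 2 is empty as well, at about 0 ± 1 N. I'll put it back and try the third.

Emit:
send_rows(motion=[{"travel":[0,0,0.01],"spin":0},{"travel":[0,0,0.007],"spin":0},{"travel":[0,0,0.001],"spin":0}])

```text
time_s: 7.27
tcp_pos: [0.4603, -0.1475, 0.0591]
eef_rot: [-177.0, 0.3, -87.3]
contact_force: [2.7, 0.2, 2.4]
gripper_width: 0.0537
```

Emit:
send_rows(motion=[{"travel":[0,0,0],"spin":0},{"travel":[0,0,0],"spin":0},{"travel":[0,0,0],"spin":0},{"travel":[0,0,0],"spin":0}], gripper=1)

```text
time_s: 7.6
tcp_pos: [0.4579, -0.1477, 0.0577]
eef_rot: [-177.4, 0.3, -87.3]
contact_force: [-0.5, -0.1, 0.2]
gripper_width: 0.0747
```

Emit:
send_rows(motion=[{"travel":[0,0,-0.03],"spin":0},{"travel":[0,0,-0.03],"spin":0},{"travel":[0.01,0,-0.02],"spin":0},{"travel":[0.03,0,0],"spin":0},{"travel":[0.03,0,0],"spin":0}])

```text
time_s: 8.02
tcp_pos: [0.4549, -0.2172, 0.1408]
eef_rot: [-177.6, 0.3, -87.0]
contact_force: [0.8, 0.7, -1.3]
gripper_width: 0.0875
```

Emit:
send_rows(motion=[{"travel":[0.018,0,0],"spin":0},{"travel":[0,0,0],"spin":0}])

```text
time_s: 8.18
tcp_pos: [0.4562, -0.2391, 0.1423]
eef_rot: [-177.5, 0.3, -87.0]
contact_force: [-0.2, 0.4, -0.5]
gripper_width: 0.0877
```

```bash
python3 -c "
from h import *
plan([.465,-.2445,.062],-87.2,nmax=20)"
```

```text
t 8.1833 p [ 0.4562 -0.2391  0.1423] e [-177.5096    0.2686  -87.0366] F [-0.2149  0.4087 -0.4697] w 0.08769422865800518 j [ -6.3226   8.573  -27.263   -0.8487 -51.7525   9.7916]
[0.0031, -0.0025, 0.0398] 0.2
[0.0031, -0.0025, 0.0398] 0.0
[0.0001, -0.0001, 0.0009] 0.0
```

Emit:
send_rows(motion=[{"travel":[0.003,-0.008,0.02],"spin":0.2},{"travel":[0.001,0,0.03],"spin":0},{"travel":[0,0,0.02],"spin":0},{"travel":[0,0,0.01],"spin":0},{"travel":[0,0,0.0],"spin":0}])

```text
time_s: 8.6
tcp_pos: [0.468, -0.2438, 0.062]
eef_rot: [-177.3, 0.2, -87.5]
contact_force: [0.2, 0.1, 0.1]
gripper_width: 0.0877
```

```bash
python3 -c "
from h import *
plan([.465,-.2445,.062],-87.2,nmax=20)"
```

```text
t 8.6 p [ 0.468  -0.2438  0.062 ] e [-177.3009    0.245   -87.5248] F [0.1912 0.1493 0.0764] w 0.08773257969404584 j [ -6.7273  15.4148 -31.165   -1.0301 -40.7994   9.9611]
[0.0005, 0.0031, -0.0001] -0.3
```

Emit:
send_rows(motion=[{"travel":[0,0.003,0],"spin":0},{"travel":[0,0.001,0],"spin":0},{"travel":[0,0.001,0.001],"spin":0},{"travel":[0,0.001,0.001],"spin":0},{"travel":[0,0.001,0.001],"spin":0}], gripper=-1, squeeze=30)

```text
time_s: 9.02
tcp_pos: [0.4628, -0.2439, 0.0618]
eef_rot: [-177.0, 0.2, -87.4]
contact_force: [4.3, 0.7, 3.7]
gripper_width: 0.0598
```

Emit:
send_rows(motion=[{"travel":[0,0.001,0.001],"spin":0},{"travel":[0,0.001,0.001],"spin":0},{"travel":[0,0,0.001],"spin":0},{"travel":[0,0,0.0],"spin":0}])

```text
time_s: 9.35
tcp_pos: [0.4649, -0.2442, 0.0625]
eef_rot: [-176.5, 0.0, -87.3]
contact_force: [3.0, 0.9, -4.1]
gripper_width: 0.0536
```

Emit:
send_rows(motion=[{"travel":[0,0,-0.01],"spin":0},{"travel":[0,0,-0.01],"spin":0},{"travel":[0,0,0],"spin":0}])

```text
time_s: 9.6
tcp_pos: [0.4636, -0.2436, 0.082]
eef_rot: [-176.5, 0.1, -87.4]
contact_force: [1.6, -0.4, -3.0]
gripper_width: 0.0538
```

Run:
```python
from h import *
for i in range(4):
    r.capture('top')
    s=st(); print(s['time_s'],s['tcp_pos'],s['eef_rot'],s['contact_force'],s['joints'],s['gripper_width'])
```

```text
9.65 [ 0.4636 -0.2436  0.0813] [-176.4938    0.1127  -87.397 ] [ 3.1599  0.2166 -2.1581] [ -6.7654  13.1375 -31.1255  -1.0125 -42.3003  10.0934] 0.05370653206435002
9.7 [ 0.4636 -0.2436  0.081 ] [-176.4978    0.1126  -87.395 ] [ 1.8134  0.3196 -1.3435] [ -6.7637  13.1671 -31.1431  -1.0122 -42.2569  10.094 ] 0.05337412902624618
9.75 [ 0.4637 -0.2436  0.0808] [-176.5067    0.1105  -87.3911] [ 3.1989  0.4647 -2.7603] [ -6.7642  13.19   -31.1428  -1.0077 -42.2428  10.0954] 0.0537847067439701
9.8 [ 0.4637 -0.2436  0.0807] [-176.512     0.1107  -87.3922] [ 2.9135  1.0269 -1.9337] [ -6.7641  13.201  -31.1412  -1.0066 -42.2385  10.0936] 0.05376892380026603
```

Emit:
send_rows(motion=[{"travel":[0,0,-0.015],"spin":0},{"travel":[0,0,-0.02],"spin":0},{"travel":[0,0,-0.015],"spin":0},{"travel":[0,0,-0.001],"spin":0},{"travel":[0,0,-0.001],"spin":0}])

```text
time_s: 10.22
tcp_pos: [0.4569, -0.2427, 0.129]
eef_rot: [-177.0, 0.3, -87.5]
contact_force: [-0.4, 0.8, -4.7]
gripper_width: 0.0535
```

Run:
```python
from h import *
F=[]
for i in range(6):
    p,d=r.capture('top')
    s=st(); print(s['time_s'],s['tcp_pos'],s['eef_rot'],s['contact_force'],s['gripper_width']); F.append(s['contact_force'])
print(np.mean(F,0),s['joints'])
p2,_=r.capture('side'); cv2.imwrite('pics/a.png',np.hstack([cv2.resize(p[120:360,240:560],None,fx=1.25,fy=1.25),cv2.resize(p2[60:300,260:580],None,fx=1.25,fy=1.25)]))
```

```text
10.2667 [ 0.4569 -0.2428  0.129 ] [-177.0276    0.3041  -87.4877] [-1.2245 -0.048  -3.4806] 0.053616581710357956
10.3167 [ 0.457  -0.2428  0.1287] [-177.0367    0.303   -87.4848] [ 0.8543 -0.1431 -4.4543] 0.053506465520492014
10.3667 [ 0.4571 -0.2428  0.1286] [-177.0464    0.3029  -87.4829] [ 0.3294  0.0466 -4.0962] 0.053775851182868456
10.4167 [ 0.4572 -0.2429  0.1286] [-177.0482    0.2989  -87.4772] [-0.3993  0.9994 -3.6679] 0.05344013976833524
10.4667 [ 0.4573 -0.2429  0.1287] [-177.0385    0.2943  -87.4732] [-0.1832  0.2234 -4.0327] 0.053467992057225175
10.5167 [ 0.4575 -0.2429  0.1288] [-177.0262    0.2891  -87.4685] [-0.4403 -0.5283 -3.6492] 0.05333651564803226
[-0.1773  0.0917 -3.8968] [ -6.8394   9.4794 -28.1636  -1.0116 -49.4741  10.0014]
```

View pics/a.png

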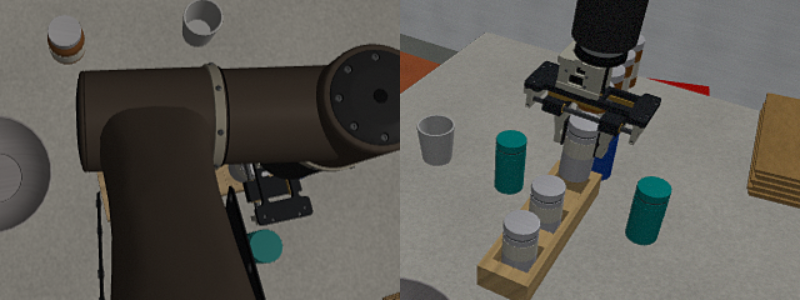

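Reading −3.9 N: the third canister is the full one, and it is drawn clear. In the picture the two empties stand in their wells, and the third is held upright over the far well. Next I'll carry it to free bench to lay it down, since the interface can't tilt the tool.

Emit:
send_rows(motion=[{"travel":[0,0,-0.025],"spin":0},{"travel":[0,0,-0.03],"spin":0},{"travel":[0,0,-0.025],"spin":0}], squeeze=40)

```text
time_s: 10.82
tcp_pos: [0.449, -0.2423, 0.2034]
eef_rot: [-177.9, 0.5, -87.5]
contact_force: [1.1, 0.6, -3.2]
gripper_width: 0.0537
```

```bash
python3 -c "
from h import *
plan([.375,.34,.2],-88,nmax=25,vmax=.036)
d=np.load('top.npy');P=cloud('top',d);print('crate',P[300,97],P[340,95],P[330,85])"
```

```text
t 10.8167 p [ 0.449  -0.2423  0.2034] e [-177.8822    0.5388  -87.537 ] F [ 1.1403  0.6382 -3.182 ] w 0.0537108351047779 j [ -6.9765   4.9773 -22.5099  -1.0091 -60.5157   9.9109]
[-0.0359, 0.003, 0.0004] 0.5
[-0.0358, 0.0033, 0.0004] 0.0
[-0.0358, 0.0033, 0.0004] 0.0
[-0.0358, 0.0033, 0.0004] 0.0
[-0.0358, 0.0033, 0.0004] 0.0
[-0.0358, 0.0033, 0.0004] 0.0
[-0.0358, 0.0033, 0.0004] 0.0
[-0.0358, 0.0033, 0.0004] 0.0
[-0.0358, 0.0033, 0.0004] 0.0
[-0.0358, 0.0033, 0.0004] 0.0
[-0.0358, 0.0033, 0.0004] 0.0
[-0.0358, 0.0033, 0.0004] 0.0
[-0.0358, 0.0033, 0.0004] 0.0
[-0.0358, 0.0033, 0.0004] 0.0
[-0.0358, 0.0033, 0.0004] 0.0
[-0.0358, 0.0033, 0.0004] 0.0
[-0.0109, 0.001, 0.0001] 0.0
crate [0.4911 0.4962 0.016 ] [0.4065 0.5138 0.0012] [0.4273 0.5108 0.0476]
```

Emit:
send_rows(motion=[{"travel":[-0.02,0.002,0],"spin":0.4},{"travel":[-0.035,0.003,0],"spin":0},{"travel":[-0.035,0.003,0],"spin":0},{"travel":[-0.035,0.003,0],"spin":0},{"travel":[-0.035,0.003,0],"spin":0}])

```text
time_s: 11.23
tcp_pos: [0.4321, -0.0838, 0.2086]
eef_rot: [-177.5, 0.4, -88.5]
contact_force: [2.2, 0.3, -4.0]
gripper_width: 0.0535
```

Emit:
send_rows(motion=[{"travel":[-0.035,0.003,0],"spin":0},{"travel":[-0.035,0.003,0],"spin":0},{"travel":[-0.035,0.003,0],"spin":0},{"travel":[-0.035,0.003,0],"spin":0},{"travel":[-0.035,0.003,0],"spin":0}])

```text
time_s: 11.65
tcp_pos: [0.4088, 0.0981, 0.2087]
eef_rot: [-177.4, 0.4, -88.6]
contact_force: [1.8, -0.7, -5.6]
gripper_width: 0.0535
```

```bash
python3 -c "
from h import *
plan([.375,.34,.2],-88,nmax=25,vmax=.036)"
```

```text
t 11.65 p [0.4088 0.0981 0.2087] e [-177.3918    0.4478  -88.5723] F [ 1.7526 -0.7416 -5.5788] w 0.0535316944373521 j [ 42.008   -5.5662 -33.314    1.5665 -59.9891 -41.3472]
[-0.0357, 0.0041, 0.0014] -0.6
[-0.0358, 0.0038, 0.0014] 0.0
[-0.0358, 0.0038, 0.0014] 0.0
[-0.0358, 0.0038, 0.0014] 0.0
[-0.0358, 0.0038, 0.0014] 0.0
[-0.0358, 0.0038, 0.0014] 0.0
[-0.0282, 0.003, 0.0011] 0.0
```

Emit:
send_rows(motion=[{"travel":[-0.035,0.004,0.001],"spin":-0.4},{"travel":[-0.035,0.004,0.001],"spin":0},{"travel":[-0.035,0.004,0.001],"spin":0},{"travel":[-0.035,0.004,0.001],"spin":0},{"travel":[-0.035,0.004,0.001],"spin":0}])

```text
time_s: 12.07
tcp_pos: [0.3792, 0.2811, 0.2042]
eef_rot: [-177.3, 0.6, -88.0]
contact_force: [0.6, -0.5, -2.8]
gripper_width: 0.0533
```

Emit:
send_rows(motion=[{"travel":[-0.03,0.004,0.01],"spin":0},{"travel":[-0.015,0.001,0.02],"spin":0},{"travel":[-0.005,0,0.025],"spin":0},{"travel":[0,0,0.025],"spin":0},{"travel":[0,0,0.01],"spin":0}])

```text
time_s: 12.48
tcp_pos: [0.3756, 0.3461, 0.1133]
eef_rot: [-177.0, 1.0, -87.5]
contact_force: [0.7, 0.6, -3.7]
gripper_width: 0.0536
```

```bash
python3 -c "
from h import *
plan([.375,.34,.056],-88,nmax=25,vmax=.02)"
```

```text
t 12.4833 p [0.3756 0.3461 0.1133] e [-177.033     1.0123  -87.5063] F [ 0.6966  0.5593 -3.7293] w 0.05356839091333346 j [ 66.4658   9.5882 -32.206    3.0876 -46.0355 -66.0999]
[0.0025, 0.0013, 0.0198] 0.5
[0.0025, 0.0013, 0.0198] 0.0
[0.0022, 0.0012, 0.0174] 0.0
```

Emit:
send_rows(motion=[{"travel":[0.002,0.001,0.02],"spin":0.4},{"travel":[0,0,0.02],"spin":0},{"travel":[0,0,0.01],"spin":0},{"travel":[0,0,0.003],"spin":0}])

```text
time_s: 12.82
tcp_pos: [0.3767, 0.345, 0.0547]
eef_rot: [-177.1, 0.8, -87.8]
contact_force: [-0.4, -1.6, 25.7]
gripper_width: 0.0535
```

Run:
```python
from h import *
plan([.375,.34,.054],-88,nmax=25,vmax=.02)
p,_=r.capture('top'); p2,_=r.capture('side'); cv2.imwrite('pics/b.png',np.hstack([cv2.resize(p[200:440,90:410],None,fx=1.25,fy=1.25),cv2.resize(p2[240:480,120:440],None,fx=1.25,fy=1.25)]))
```

```text
t 12.8167 p [0.3767 0.345  0.0547] e [-177.1428    0.8075  -87.8173] F [-0.3785 -1.5696 25.7135] w 0.053477854639193564 j [ 66.2742  14.3724 -36.0017   3.6266 -37.7063 -66.9441]
[0.0049, 0.0019, 0.0005] 0.2
```

View pics/b.png

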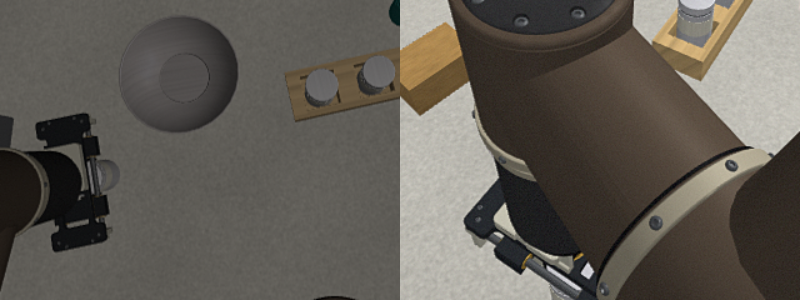

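It presses on the bench at about 25 N, upright. In the top view the gripper is at about (85,185) in the crop, clear of bowl and carrier. Now I'll loosen the grip and pivot the canister over its bottom edge.

Emit:
send_rows(motion=[{"travel":[0,0,0.0],"spin":0},{"travel":[0,0,0.0],"spin":0}], squeeze=8)

```text
time_s: 13.08
tcp_pos: [0.3772, 0.3459, 0.0565]
eef_rot: [-177.1, 0.9, -87.8]
contact_force: [-1.2, 0.5, -4.0]
gripper_width: 0.0542
```

Emit:
send_rows(motion=[{"travel":[0.01,0,-0.003],"spin":0},{"travel":[0.01,0,-0.001],"spin":0},{"travel":[0.01,0,0.0],"spin":0},{"travel":[0.01,0,0.001],"spin":0}])

```text
time_s: 13.42
tcp_pos: [0.3791, 0.3056, 0.0609]
eef_rot: [-177.0, 1.1, -87.7]
contact_force: [0.3, 0.8, -4.1]
gripper_width: 0.0538
```

Run:
```python
from h import *
plan([.375,.345-.0406,.059],-88,nmax=1,vmax=.02)
p,_=r.capture('top'); d=_; np.save('t.npy',d); cv2.imwrite('pics/c.png',cv2.resize(p[260:440,90:330],None,fx=3,fy=3))
```

```text
t 13.4167 p [0.3791 0.3056 0.0609] e [-176.9687    1.119   -87.7085] F [ 0.2793  0.809  -4.0804] w 0.053827565065851776 j [ 63.8359  11.6056 -38.817    3.5275 -37.2012 -64.3398]
[0.0011, 0.0043, 0.0016] 0.3
```

View pics/c.png

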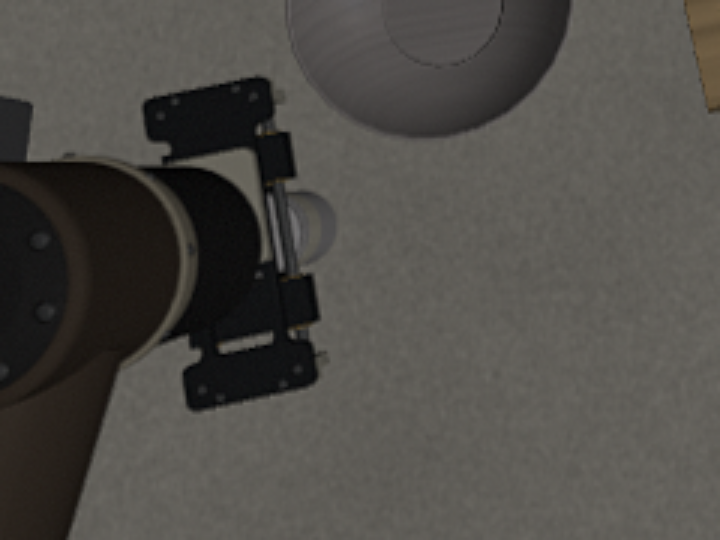

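Emit:
send_rows(motion=[{"travel":[-0.014,0.001,0],"spin":0},{"travel":[-0.014,0.001,0],"spin":0},{"travel":[-0.012,0,0],"spin":0},{"travel":[0,0,0.002],"spin":0},{"travel":[0,0,0.002],"spin":0}], squeeze=12)

```text
time_s: 13.88
tcp_pos: [0.3753, 0.3438, 0.0578]
eef_rot: [-177.0, 1.1, -87.9]
contact_force: [-0.0, -0.9, -3.8]
gripper_width: 0.0538
```

Emit:
send_rows(motion=[{"travel":[0,0,0.002],"spin":0},{"travel":[0,0,0.002],"spin":0}])

```text
time_s: 14.05
tcp_pos: [0.3761, 0.3459, 0.0542]
eef_rot: [-176.9, 1.2, -87.8]
contact_force: [-2.1, -0.3, 16.1]
gripper_width: 0.054
```

Emit:
send_rows(motion=[{"travel":[0.01,0,-0.001],"spin":0},{"travel":[0.01,0,0.0],"spin":0}], squeeze=8)

```text
time_s: 14.22
tcp_pos: [0.3774, 0.3277, 0.0548]
eef_rot: [-176.8, 1.3, -87.7]
contact_force: [-2.6, 2.3, 6.1]
gripper_width: 0.0539
```

Emit:
send_rows(motion=[{"travel":[0.01,0,0.001],"spin":0},{"travel":[0.01,0,0.001],"spin":0}])

```text
time_s: 14.38
tcp_pos: [0.3798, 0.3099, 0.0545]
eef_rot: [-176.6, 1.7, -87.6]
contact_force: [-6.6, 3.3, 9.2]
gripper_width: 0.0549
```

Run:
```python
from h import *
plan([.375,.345-.0406,.059],-88,nmax=1,vmax=.02)
p,d=r.capture('top'); np.save('t.npy',d); cv2.imwrite('pics/d.png',cv2.resize(p[280:400,130:290],None,fx=4,fy=4))
```

```text
t 14.3833 p [0.3798 0.3099 0.0545] e [-176.6131    1.706   -87.5721] F [-6.5801  3.2608  9.1931] w 0.05487156157958477 j [ 64.0265  12.1243 -39.4256   3.7449 -35.3963 -64.6444]
[0.0052, 0.0047, -0.005] 0.4
```

View pics/d.png

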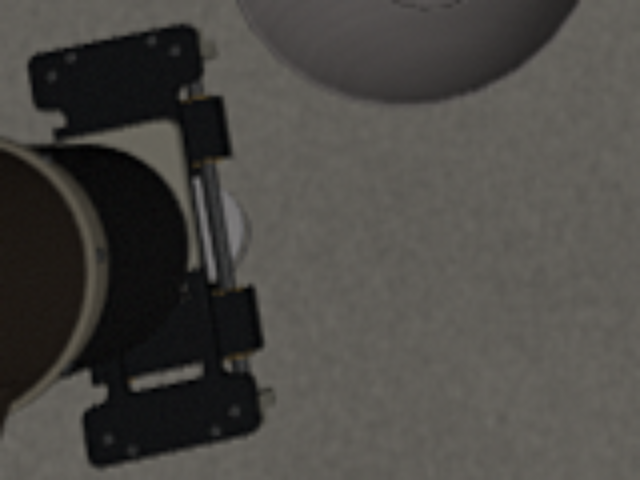

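Run:
```python
from h import *
P=cloud('top',np.load('t.npy'))
for v in (334,338,342):
  for u in range(178,200,2): print(v,u,P[v,u])
```

```text
334 178 [0.3761 0.2664 0.2136]
334 180 [0.3816 0.2957 0.1061]
334 182 [0.3791 0.282  0.1388]
334 184 [0.3785 0.2784 0.1382]
334 186 [0.3782 0.2764 0.1319]
334 188 [0.3791 0.2808 0.1034]
334 190 [0.3784 0.2768 0.1038]
334 192 [ 0.3832  0.3023 -0.0013]
334 194 [ 0.3825  0.2977 -0.0006]
334 196 [0.3817 0.2931 0.0002]
334 198 [0.3809 0.2886 0.0008]
338 178 [0.369  0.2656 0.2186]
338 180 [0.3716 0.2821 0.1532]
338 182 [0.3732 0.2922 0.1076]
338 184 [0.3711 0.2798 0.136 ]
338 186 [0.3705 0.2759 0.1366]
338 188 [0.3714 0.2819 0.1028]
338 190 [0.3707 0.2779 0.1029]
338 192 [0.3737 0.2975 0.0192]
338 194 [0.3738 0.2982 0.0011]
338 196 [ 0.3732  0.2946 -0.0016]
338 198 [0.3722 0.2893 0.0022]
342 178 [0.3622 0.2663 0.2186]
342 180 [0.3639 0.2803 0.1619]
342 182 [0.3654 0.2929 0.1079]
342 184 [0.3637 0.281  0.1349]
342 186 [0.3631 0.2775 0.1339]
342 188 [0.3636 0.2829 0.1023]
342 190 [0.3636 0.2836 0.0861]
342 192 [0.366  0.3038 0.    ]
342 194 [0.3652 0.2994 0.0004]
342 196 [ 0.3646  0.296  -0.0029]
342 198 [ 0.3638  0.291  -0.0006]
```

Depth shows the lid edge at y≈0.277 and z≈0.103, with the base hidden behind it. So it is tilting by about 25° over its bottom edge. Continuing along the arc.

Emit:
send_rows(motion=[{"travel":[0.01,0,0.002],"spin":0},{"travel":[0.01,0,0.003],"spin":0},{"travel":[0.009,0,0.005],"spin":0}])

```text
time_s: 14.68
tcp_pos: [0.3824, 0.2804, 0.0473]
eef_rot: [-176.4, 2.1, -87.5]
contact_force: [-3.8, -2.5, 10.6]
gripper_width: 0.0553
```

Emit:
send_rows(motion=[{"travel":[0.009,0,0.006],"spin":0},{"travel":[0.007,0,0.007],"spin":0}])

```text
time_s: 14.85
tcp_pos: [0.3832, 0.2608, 0.035]
eef_rot: [-176.4, 2.1, -87.6]
contact_force: [-2.9, -6.5, 9.5]
gripper_width: 0.055
```

Run:
```python
from h import *
plan([.375,.25,.01],-88,nmax=1,vmax=.02)
p,d=r.capture('top'); np.save('t.npy',d); cv2.imwrite('pics/e.png',cv2.resize(p[280:400,130:290],None,fx=4,fy=4))
P=cloud('top',d)
for u in range(190,224,2): print(u,P[338,u])
```

```text
t 14.85 p [0.3832 0.2608 0.035 ] e [-176.3885    2.0701  -87.5645] F [-2.874  -6.5098  9.5083] w 0.05500002170161124 j [ 60.391   11.5694 -44.2277   3.861  -30.5895 -61.2828]
[0.008, 0.0072, 0.0169] 0.4
190 [0.3582 0.1991 0.3793]
192 [0.3583 0.1999 0.3666]
194 [0.3579 0.198  0.3634]
196 [0.3577 0.1967 0.3576]
198 [0.3589 0.2045 0.318 ]
200 [0.3589 0.205  0.3043]
202 [0.359  0.2057 0.29  ]
204 [0.359  0.2063 0.2753]
206 [0.3592 0.2076 0.2573]
208 [0.3592 0.2077 0.2435]
210 [0.3603 0.2154 0.1984]
212 [0.3628 0.2316 0.1161]
214 [0.3622 0.2286 0.1125]
216 [0.3627 0.2322 0.0802]
218 [0.3621 0.2283 0.0797]
220 [ 0.3641  0.2421 -0.0004]
222 [0.3633 0.2372 0.0023]
```

View pics/e.png

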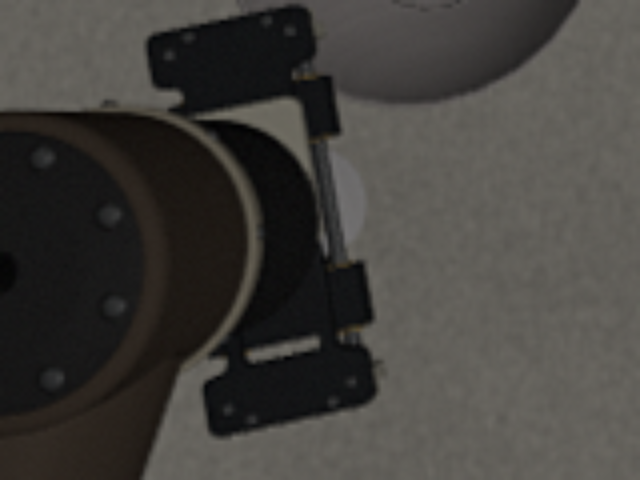

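Emit:
send_rows(motion=[{"travel":[0.007,0,0.008],"spin":0},{"travel":[0.005,0,0.008],"spin":0},{"travel":[0.004,0,0.006],"spin":0}])

```text
time_s: 15.15
tcp_pos: [0.3829, 0.237, 0.0108]
eef_rot: [-176.6, 1.8, -87.8]
contact_force: [0.1, 1.3, -2.6]
gripper_width: 0.0543
```

Run:
```python
from h import *
plan([.375,.25,.01],-88,nmax=1,vmax=.02)
p,d=r.capture('top'); np.save('t.npy',d); cv2.imwrite('pics/f.png',p)
P=cloud('top',d)
for v in (330,):
  for u in range(214,240,2): print(v,u,P[v,u])
```

```text
t 15.15 p [0.3829 0.237  0.0108] e [-176.5954    1.7607  -87.756 ] F [ 0.0542  1.3119 -2.6198] w 0.05434079953394137 j [ 58.6348  13.3124 -47.1114   4.2062 -26.2869 -60.1613]
[-0.0133, 0.0074, 0.0008] 0.2
330 214 [0.3675 0.182  0.3039]
330 216 [0.3677 0.1822 0.2895]
330 218 [0.368  0.183  0.2718]
330 220 [0.3683 0.1832 0.2561]
330 222 [0.3687 0.184  0.2374]
330 224 [0.369  0.1848 0.2179]
330 226 [0.3744 0.207  0.0948]
330 228 [0.3739 0.2036 0.092 ]
330 230 [0.375  0.2073 0.0536]
330 232 [0.3749 0.2055 0.0417]
330 234 [0.3746 0.2032 0.0319]
330 236 [0.3752 0.2047 0.0016]
330 238 [ 0.3747  0.2011 -0.0024]
```

The lid face is now vertical at y≈0.205, so the canister lies on the bench. Its centre is about 20 mm behind the grip, so I'll regrip there.

Emit:
send_rows(motion=[{"travel":[0,0,0.001],"spin":0},{"travel":[0,0,0.001],"spin":0},{"travel":[0,0,0.0],"spin":0}], gripper=0.5)

```text
time_s: 15.45
tcp_pos: [0.3832, 0.2359, 0.0077]
eef_rot: [-176.6, 1.7, -87.8]
contact_force: [-0.0, 0.5, -0.2]
gripper_width: 0.0647
```

Emit:
send_rows(motion=[{"travel":[-0.007,0,0.0],"spin":0},{"travel":[-0.007,0,0.0],"spin":0},{"travel":[-0.007,0,0.0],"spin":0},{"travel":[0,0,0.0],"spin":0}])

```text
time_s: 15.78
tcp_pos: [0.3837, 0.2619, 0.0098]
eef_rot: [-176.5, 1.9, -87.8]
contact_force: [0.3, 0.2, -0.1]
gripper_width: 0.0659
```

Run:
```python
from h import *
plan([.383,.257,.009],-88,nmax=1,vmax=.02)
```

```text
t 15.7833 p [0.3837 0.2619 0.0098] e [-176.4621    1.9191  -87.7528] F [ 0.2735  0.2162 -0.1044] w 0.06591561377042557 j [ 60.4156  14.4449 -45.656    4.4773 -26.4728 -62.1762]
[0.0049, 0.0009, 0.0006] 0.2
```

Emit:
send_rows(motion=[{"travel":[0.005,0,0.001],"spin":0},{"travel":[0,0,0.0],"spin":0},{"travel":[0,0,0.0],"spin":0},{"travel":[0,0,0.0],"spin":0},{"travel":[0,0,0],"spin":0}], gripper=-1, squeeze=55)

```text
time_s: 16.2
tcp_pos: [0.3838, 0.2581, 0.0087]
eef_rot: [-176.4, 2.0, -87.6]
contact_force: [-1.1, 0.6, -1.1]
gripper_width: 0.0531
```

Emit:
send_rows(motion=[{"travel":[0,0,0],"spin":0},{"travel":[0,0,-0.01],"spin":0},{"travel":[0,0,-0.015],"spin":0},{"travel":[0,0,-0.015],"spin":0}])

```text
time_s: 16.53
tcp_pos: [0.3789, 0.2523, 0.0456]
eef_rot: [-176.8, 1.5, -87.8]
contact_force: [0.3, 1.2, -4.4]
gripper_width: 0.0532
```

Run:
```python
from h import *
plan([.50,.22,.235],-88,nmax=25,vmax=.036)
p,d=r.capture('top'); np.save('t.npy',d); p2,_=r.capture('side')
cv2.imwrite('pics/g.png',np.hstack([cv2.resize(p[240:420,90:330],None,fx=1.66,fy=1.66),cv2.resize(p2[300:480,120:360],None,fx=1.66,fy=1.66)]))
```

```text
t 16.5333 p [0.3789 0.2523 0.0456] e [-176.8117    1.4989  -87.7883] F [ 0.3222  1.1629 -4.4459] w 0.053153760504780545 j [ 60.2966  10.0896 -43.9049   3.5071 -33.0967 -61.0165]
[0.0051, -0.0206, -0.0291] 0.2
[0.005, -0.0207, -0.0291] 0.0
[0.005, -0.0207, -0.0291] 0.0
[0.005, -0.0207, -0.0291] 0.0
[0.005, -0.0207, -0.0291] 0.0
[0.005, -0.0207, -0.0291] 0.0
[0.0015, -0.0064, -0.009] 0.0
```

View pics/g.png

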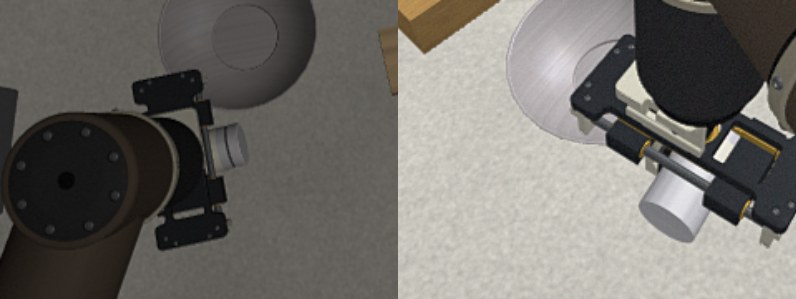

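The canister is held level near its centre: lid to the right of the gripper at (230,147), base visible at (672,220). Weight reads about 4.4 N. I'll lift it and go over the bowl.

Emit:
send_rows(motion=[{"travel":[0,0,-0.03],"spin":0},{"travel":[0,0,-0.035],"spin":0},{"travel":[0,0,-0.035],"spin":0},{"travel":[0,0,-0.035],"spin":0},{"travel":[0.005,-0.015,-0.03],"spin":0}], squeeze=58)

```text
time_s: 17.05
tcp_pos: [0.38, 0.2375, 0.2067]
eef_rot: [-177.5, 0.8, -88.0]
contact_force: [1.3, 1.0, -3.8]
gripper_width: 0.0531
```

Run:
```python
from h import *
plan([.526,.1815,.235],-88,nmax=25,vmax=.03)
```

```text
t 17.05 p [0.38   0.2375 0.2067] e [-177.506     0.7991  -87.9734] F [ 1.2835  1.0004 -3.8365] w 0.053071346854906824 j [ 58.8897  -2.3031 -30.8084   1.9174 -59.4762 -57.8253]
[0.0115, -0.0274, -0.0043] 0.0
[0.0115, -0.0274, -0.0043] 0.0
[0.0115, -0.0274, -0.0043] 0.0
[0.0115, -0.0274, -0.0043] 0.0
[0.0115, -0.0274, -0.0043] 0.0
[0.0034, -0.0082, -0.0013] 0.0
```

Emit:
send_rows(motion=[{"travel":[0.011,-0.027,-0.006],"spin":0},{"travel":[0.011,-0.027,-0.006],"spin":0},{"travel":[0.011,-0.027,-0.006],"spin":0},{"travel":[0.011,-0.025,-0.006],"spin":0},{"travel":[0.006,-0.015,-0.006],"spin":0}])

```text
time_s: 17.47
tcp_pos: [0.5056, 0.191, 0.2444]
eef_rot: [-177.3, 1.2, -87.7]
contact_force: [0.8, 0.7, -2.9]
gripper_width: 0.0532
```

Run:
```python
from h import *
plan([.526,.1815,.235],-88,nmax=25,vmax=.03)
```

```text
t 17.4667 p [0.5056 0.191  0.2444] e [-177.2758    1.2341  -87.713 ] F [ 0.8433  0.6921 -2.8893] w 0.05316513417258074 j [ 42.0758   5.2749 -17.3878   0.8818 -64.4571 -40.1783]
[0.0105, -0.0196, 0.0101] 0.3
```

Emit:
send_rows(motion=[{"travel":[0.007,-0.012,0],"spin":0},{"travel":[0.002,-0.004,0],"spin":0},{"travel":[0,0,0],"spin":0},{"travel":[0,0,0],"spin":0},{"travel":[0,0,0],"spin":0}])

```text
time_s: 17.88
tcp_pos: [0.5236, 0.1795, 0.2377]
eef_rot: [-177.7, 1.0, -88.1]
contact_force: [-0.4, 0.5, -4.0]
gripper_width: 0.0534
```

Run:
```python
from h import *
p,d=r.capture('top'); p2,d2=r.capture('side')
for i in range(6): r.capture('side')
plan([.526,.1815,.235],-88,nmax=1,vmax=.03); print(st()['qd'])
for n in ('top','side'):
    for q in r.pinpoint(n,'canister_p_mid'): print(n,round(q['conf'],2),w(n,q['at']))
    for q in r.pinpoint(n,'bowl'): print(n,'bowl',round(q['conf'],2),w(n,q['at']))
cv2.imwrite('pics/h.png',np.hstack([cv2.resize(p[120:360,140:460],None,fx=1.25,fy=1.25),cv2.resize(p2[140:380,150:470],None,fx=1.25,fy=1.25)]))
P=cloud('side',d2)
np.save('s.npy',d2)
```

```text
t 18.2833 p [0.5243 0.1798 0.2391] e [-177.6201    1.0543  -88.0729] F [ 0.3856  0.5274 -3.9063] w 0.053155616696199504 j [ 39.6264   7.0871 -15.9107   0.6888 -64.4762 -38.0043]
[-0.0015, -0.0016, 0.0042] -0.1
[-0.2073  0.111   0.0723 -0.0911  0.0195 -0.0124]
top 0.57 [ 0.4605 -0.0536  0.0629]
top 0.22 [ 0.7516  0.0181 -0.0009]
top bowl 0.69 [ 0.5283  0.1804 -0.0034]
side 0.64 [ 0.4566 -0.0513  0.0557]
side bowl 0.15 [ 0.7543  0.0173 -0.0029]
```

View pics/h.png

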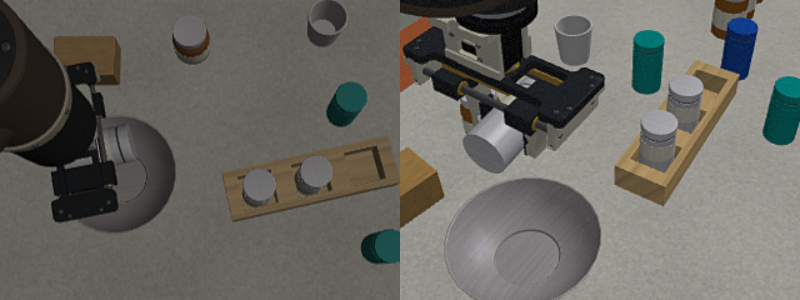

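The canister is held on its side above the bowl, with the empties in their wells, the third well empty and the bystanders in place. Next I'll check its level and centre from depth before handing in.

Run:
```python
from h import *
P=cloud('side',np.load('s.npy'))
# base disc about crop (490,150)/1.25 -> full (150+72, 140+120)
u0,v0=150+(487-400)/1.25,140+150/1.25
q=P[int(v0)-6:int(v0)+7,int(u0)-6:int(u0)+7].reshape(-1,3)
c=q.mean(0); n=np.linalg.svd(q-c)[2][2]; print('base centre',c,'normal',n,'off level',np.degrees(np.arcsin(n[2])))
n=n*np.sign(n[1]); print('est canister centre',c-n*.0525)
```

```text
base centre [0.5139 0.2248 0.2645] normal [ 0.0653 -0.9979 -0.0049] off level -0.2785524084430938
est canister centre [0.5174 0.1725 0.2642]
```

Off level by 0.3°. The centre is about 12 mm from the bowl's centre and 0.26 m above the bench. Handing in.

```bash
python3 -c "
from h import *
print(r.close_job())"
```

```text
the job is handed in; nothing more can be done
None
```

The job is handed in with the full canister gripped on its side, level over the steel bowl. No verdict is reported.

- **Finding the full one:** I lifted each canister in turn. The first two read about 0 to −0.6 N, within the sensor's roughly 1 N noise, so I took them as empty and lowered them back into their wells. The third, at the far end in −y, read −3.9 N (about 0.4 kg) and was drawn straight up clear of its well.
- **Turning it over:** The interface cannot tilt the tool, so I set the canister on free bench, rolled it over its bottom edge in a loose grip and laid it down. I then regripped it near its centre at 55–58 N and lifted it over the bowl.
- **First attempt:** The first try at tipping it did nothing because the canister had come off the bench, so I put it back down and repeated it.
- **Last checks (about 18 s on the clock):**
  - The canister's axis is about 0.3° off level and its centre is at about 0.26 m height, roughly 12 mm sideways from the bowl's centre.
  - The weight on the gripper still reads 3.9 N, and the arm is nearly still (joint speeds under 0.25°/s).
  - In the picture both empties stand in their wells, and the jar, carton and cup look undisturbed.
- **Doubtful readings:** The trained networks did not recognise the canister held on its side, so its position comes from a plane fit on the depth image. The side camera also gave one false, low-confidence bowl detection, which I ignored.

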